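Push one sample jar out of a packed row to the stop

TASK

Three lidded sample jars stand touching in a row in the jar rack. With the fingertips, push only the red-lidded jar out of the row, sliding it across the bench without lifting it, into a notch of the sprung stop bar that faces the row. Feel for the bar, press the jar gently but definitely home against its springs for about half a second, then let go and draw back, leaving the jar upright in the notch and the other two jars where they stand.

Things in the scene. Friction and masses are not known exactly. Their poses are not given: they have to be found in the camera images.
- red_jar: The jar to push: round screw-lid jar with a RED lid, 56 mm diameter, 76 mm tall, about 0.15 kg (0.1 to 0.2), loose on the bench. Origin: centre of its underside, z up. It starts in one of the three places of the row, touching its neighbour or neighbours. Pushing it on the bench takes about 1 N. Push it below 55 mm height so that it slides and does not tip.
- white_jar: Jar with a WHITE lid, 56 mm diameter, 76 mm tall, same weight, loose; neighbour in the row, to be left alone. Origin: centre of underside.
- blue_jar: Brown jar with a BLUE lid, 56 mm diameter, 73 mm tall, same weight, loose; neighbour in the row, to be left alone. Origin: centre of underside.
- rack: Jar rack fixed to the bench, no floor: two aluminium side rails (14 mm wide, 12 high) at y = +-108 mm, x -35 to 190 mm, with a low tie at the far end. Origin: bench level, middle of the row of jars. +x (level, away from the robot, within 15 degrees) is the direction to push; +y runs along the row, to the left. Bench microscope at world x 0.45, y 0.56 m: keep clear.
- row_middle (a point): Middle of the row, 30 mm above the rack's origin. The jars stand at rack x = 0, y = -56.4, 0, +56.4 mm, touching (shuffled). The robot's side of the row is open. With a middle jar pushed out, the gap between the two that remain is about 56 mm. Facing the row: a white stop bar with a 120-degree V notch for each place, on a grey cross bar with black thumb screws, 51 mm high.
- stop_zone (a point): Mid-range point of the stop bar, rack x = 95, y = 0, z = 24 mm; fixed to the rack, NOT to the bar. The bar (5 to 43 mm high) is clamped differently each time, unmeasured: a jar just touching its notch has its centre at x = 75 to 115 mm. The bar springs back along +x: 8 N per mm, 4 mm travel. A jar is home when pressed with over 5 N; over 12 N is too hard.
Not all that is in view belongs to the job. What is shaped like the red_jar but yellow is not meant.

How it is judged (in metres and radians):
On the way, in this order (a step that is already met when the one before it is completed fails the run):
1. the red jar has been slid clear of the row, at least 60 mm out (x of red_jar in the frame of rack above 0.06 m), for 0.05 s.
2. the red jar is in a notch and pressed against the stop bar with more than 5 N for 0.3 s (contact force between red_jar and rack above 5 N and x of red_jar in the frame of rack above 0.073 m and (y of red_jar in the frame of rack between -0.0604 and -0.0524 m or y of red_jar in the frame of rack between -0.004 and 0.004 m or y of red_jar in the frame of rack between 0.0524 and 0.0604 m)), for 0.3 s.
At the end, for the whole second after the job is handed in: the red jar stands upright and still on the bench in a notch of the stop bar (within 4 mm of the notch's middle along the bar, 73 to 120 mm out from the row), and the white and blue jars stand upright within 6 mm of where they began (x of red_jar in the frame of rack between 0.073 and 0.12 m and (y of red_jar in the frame of rack between -0.0604 and -0.0524 m or y of red_jar in the frame of rack between -0.004 and 0.004 m or y of red_jar in the frame of rack between 0.0524 and 0.0604 m) and angle between each of red_jar, white_jar, blue_jar's own z axis and vertical below 0.06 rad and height (world z) of red_jar below 0.005 m and linear speed of red_jar below 0.01 m/s and distance of each of white_jar, blue_jar from where it was at the start of the episode below 0.006 m); the robot touches nothing.
It fails at once if the red jar is pressed against the stop bar or rack with more than 12 N (contact force between red_jar and rack above 12 N).
It fails at once if the red jar is lifted off the bench (over 12 mm) (height (world z) of red_jar above 0.012 m).
It fails at once if the white or the blue jar is moved by more than 6 mm or tipped (distance of any of white_jar, blue_jar from where it was at the start of the episode above 0.006 m or angle between any of white_jar, blue_jar's own z axis and vertical above 0.2 rad).
It fails at once if the red jar is tipped by more than 0.3 rad (angle between red_jar's own z axis and vertical above 0.3 rad).
It also fails if it takes over 54 s, if anything falls off the work surface, if the arm or the gripper's body presses on something with over 40 N, if the wrist force passes 120 N, or if a joint passes its speed limit or range.

ROBOT

A 6-joint arm with a two-finger parallel gripper is mounted at the origin on a cart in front of the work surface, level with it; the furniture and walls round the work are solid. World frame = base frame: x ahead of the robot, y to its left, z up, the work surface at z = 0. Lengths are in mm, angles in rad, forces in N, time in s.
With the tool pointing down it reaches from about 275 to 750 mm from the base axis. Payload 10.2 kg.
Tool frame: the origin (TCP) lies midway between the tips of the shut fingers; the grasp point (between the pads) lies 19 mm behind it (ctrl.tcp_to_grasp is the z of the grasp point in the tool frame, in mm); z points along the fingers, y is the direction in which the jaws open and shut (so a half turn about z gives the same grasp; the last joint's range is limited). The gripper opens to 85 mm and grips with 20 to 120 N. Pads are 22 mm wide; open, the fingers measure 114 mm over their backs; the gripper's body (76 mm by 85 mm) begins 54 mm behind the grasp point. The pads swing forward as they close: fully open they stand 13 mm farther back than shut.
Start: joints at [0.962, 0.313, 1.498, -0, 1.331, -0.223], TCP at [197.571, 486.412, 231.294] pointing down, gripper open.
Joint ranges: [-2.94, 2.94], [-0.97, 2.17], [0.19, 2.56], [-1.23, 4.37], [0.02, 3.11], [-2.88, 2.88]. Speed limits (rad/s): [2.39, 2.39, 3.01, 3.14, 3.14, 3.14].

INTERFACE

Orientations are given as a unit quaternion [w, x, y, z].
In Python, from rig import sensors, capture, order, ctrl gives the robot as it stands. The module is installed in compiled form; this text tells all that it offers.
- The arm moves only by the tool play_rows, never from a script. Its argument "deltas" is a list of rows, each a list of 7 numbers: the shift along the world's x, y, z in units of 40 mm (1.0 is 40 mm), then the turn, a rotation vector about the world's x, y, z in units of 6 degrees (1.0 is 6 degrees), then the opening, from -1 (shut) to 1 (fully open). A call has 1 to 8 rows; each row shifts and turns the commanded pose from where the row before left it; what a row does not reach is not made up. A row lasts 1/12 s, in which the tool goes at most 41.7 mm and 7.16 degrees, less where a joint would pass 70% of its speed; a pose out of reach is approached as far as the arm can. A call is refused whole if a number of a shift passes 1 or a number of a turn 1, either way. A call with a gripper value outside its range is refused whole. The fingers move at their own pace and stop on an object; "squeeze" is the grip in N (left out, the last holds). Time passes only in rows, so rows that do not move let the fingers close. It gives the time, the measured TCP pose, the force and the opening at its end, in the units of the state.
- sensors.sense(): the state, without advancing time (a new reading comes with each control period).
- capture(name): name is "side" or "top" or "wrist"; returns a dict with "pixels" (480x640x3 uint8, red, green, blue), "z_map" (480x640 float32, mm along the optical axis (not along the pixel's ray), 0 where there is no reading), "fx", "fy", "cx", "cy" (pixels), "eye" and "rotation" of the camera in the world; the wrist camera has in their place "tool_from_camera" (4x4, takes a point from camera to tool coordinates, whose origin is the TCP and whose axes are the flange's). Camera axes: x right, y down, z forward; pixel columns grow to the right and rows downward; lengths in mm; the calibration is good to about 2 mm. A picture is of the moment at which its call begins: read the wrist's pose just before it.
- order.finish_job(): hands the job in, once; it reports no verdict.
The state is a dict: "time_s": time; "joints": joint angles; "dq": joint speeds; "tau": joint torques, N m; "eef_pos": TCP position; "ee_rot": TCP orientation; "force": force on the tool from outside, world axes, zero at the start; "wrist_torque": the same for the moment, N m; "grip_width": opening from 0.0 (shut) to 1.0 (fully open).
Only numpy, scipy, OpenCV 4.12 (cv2) and the standard library are available. Lean on these libraries where they do the work, as an engineer would, in place of code of your own. Each camera call takes 0.05 s, during which the arm holds its last target. There are 200 camera calls.

## Working session

There is one attempt and no reset: what is moved stays moved. The work goes in short steps, Python scripts to look and compute and a tool call to move; the robot and the scene stay as the last step left them, time stands still between calls to the robot, and variables do not carry over. Pictures are saved under pics/ and viewed, about 8 in all and at most 12, crops included, and the job is handed in when it is done.

Besides the shell and the picture viewer there is one more tool, called in YAML: its name, and indented under it one key for each argument. play_rows: Moves the arm, as the interface text tells. Its arguments: {"type":"object","properties":{"deltas":{"type":"array","items":{"type":"array","items":{"type":"number"}}},"squeeze":{"type":"number"}},"required":["deltas"]}

```bash
mkdir -p pics; cat > h.py <<'E'
import numpy as np, cv2
from rig import sensors, capture, order, ctrl
def world(c):
    z=c["z_map"].astype(float); v,u=np.mgrid[0:480,0:640]
    p=np.stack([(u-c["cx"])/c["fx"]*z,(v-c["cy"])/c["fy"]*z,z],-1)
    return p@np.array(c["rotation"]).T+np.array(c["eye"])
def save(n,im): cv2.imwrite("pics/"+n,np.ascontiguousarray(im[...,::-1]))
E
python3 - <<'E'
from h import *
s=sensors.sense(); print(s)
for n in("top","side"):
    c=capture(n); save(n+"0.png",c["pixels"]); np.savez(n+"0.npz",**c); print(n,c["eye"],c["rotation"],c["fx"])
E
```

```text
{'time_s': 0.0, 'joints': array([ 9.61576343e-01,  3.13460747e-01,  1.49842717e+00,  4.31944840e-05,
        1.33099812e+00, -2.23360155e-01]), 'dq': array([ 5.14480698e-04, -1.19640028e-03,  3.72659393e-04, -3.65187947e-03,
        7.54978268e-06,  6.27835036e-05]), 'tau': array([ 8.42413465e-04, -4.12266541e+01, -2.59740239e+01, -1.33097215e-04,
        4.15167669e-03,  6.75938665e-07]), 'eef_pos': array([197.42180685, 486.19658319, 230.73330655]), 'ee_rot': array([-2.80687858e-04,  1.91740276e-01,  9.81445489e-01, -5.82980441e-04]), 'force': array([ 0.62068651, -0.05502286, -0.01656111]), 'wrist_torque': array([0.05051223, 0.06426462, 0.01673806]), 'grip_width': 1.0004967155333835}
top [456.07608496 -39.57244123 914.46164378] [ 0.02304642 -0.69661002  0.71663013 -0.02538889] 519.0479670106797
side [ 501.16866604 -788.0880684   560.4814041 ] [-0.45361829  0.89111335  0.00330008  0.01168561] 614.685077036228
```

View pics/top0.png

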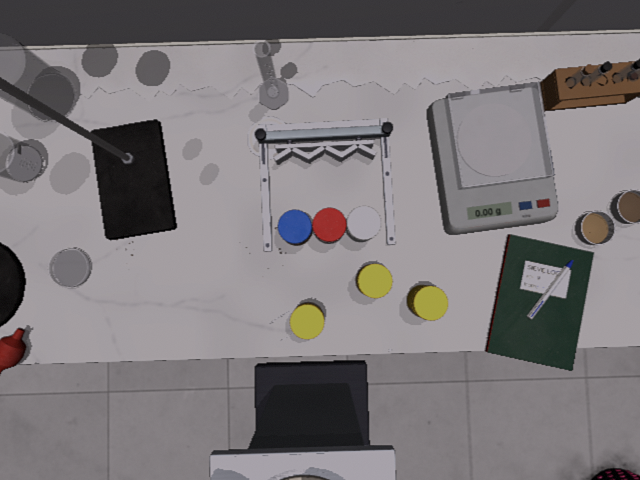

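View pics/side0.png

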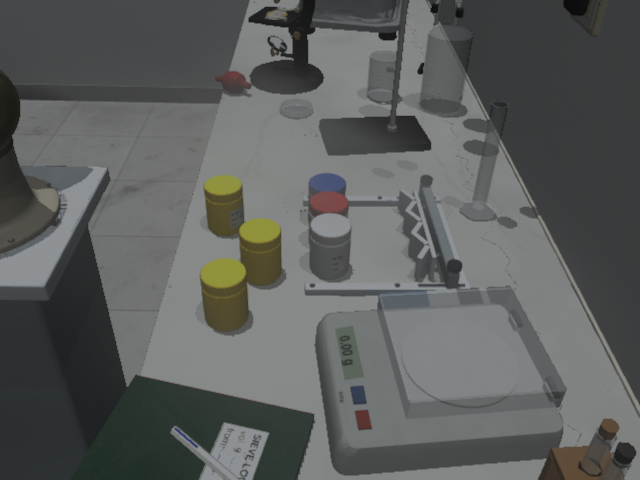

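```bash
cat >> h.py <<'E'
from scipy.spatial.transform import Rotation as R
def fix(c):
    c=dict(c); q=np.array(c["rotation"])
    if q.shape==(4,): c["rotation"]=R.from_quat(q[[1,2,3,0]]).as_matrix()
    return c
E
python3 - <<'E'
from h import *
c=fix(np.load("top0.npz")); P=world(c); im=c["pixels"]; hsv=cv2.cvtColor(im,cv2.COLOR_RGB2HSV)
H,S,V=[hsv[...,i].astype(int) for i in range(3)]
v,u=np.mgrid[0:480,0:640]
roi=(v>190)&(v<350)&(u>260)&(u<460)
ms={'red':((H<8)|(H>172))&(S>120),'blue':(H>105)&(H<130)&(S>120),'yel':(H>20)&(H<35)&(S>120),'white':(S<40)&(u>340)&(u<385)&(v<245)}
ctr={}
for k,m in ms.items():
    m=m&roi&(P[...,2]>60)
    n,l,st,ce=cv2.connectedComponentsWithStats(m.astype(np.uint8))
    for i in range(1,n):
        if st[i,4]>200:
            q=P[l==i]; q=q[q[:,2]>np.median(q[:,2])-4]
            (x,y),r=cv2.minEnclosingCircle(q[:,:2].astype(np.float32))
            print(k,ce[i].round(),st[i,4],q.mean(0).round(1),'circ',round(x,1),round(y,1),round(r,1)); ctr[k]=q.mean(0)
d=ctr['blue']-ctr['white']; print('row yaw of +y -> push yaw deg',np.degrees(np.arctan2(-d[0],d[1])), np.hypot(*d[:2]))
# rails
for lo,hi in((258,276),(382,400)):
    m=(P[...,2]>6)&(P[...,2]<17)&(u>lo)&(u<hi)&(v>135)&(v<255)
    q=P[m][:,:2]; f=cv2.fitLine(q.astype(np.float32),cv2.DIST_HUBER,0,.01,.01).ravel(); print(len(q),f, np.degrees(np.arctan(f[1]/f[0])),q.mean(0))
for vv in range(115,170,3):print(vv,[P[vv,x].round(0).tolist() for x in (290,326,360)])
crop=cv2.resize(im[110:350,240:460],None,fx=2.5,fy=2.5,interpolation=cv2.INTER_CUBIC)
save("crop.png",crop)
E
```

```text
red [329. 224.] 900 [532.9 -56.5  77.6] circ 507.8 -51.8 53.1
blue [294. 226.] 884 [531.7  -0.6  76.5] circ 506.7 -15.1 56.2
yel [374. 280.] 944 [ 440.4 -126.8   81.1] circ 444.2 -96.7 58.3
yel [429. 302.] 981 [ 402.5 -214.6   78.5] circ 426.0 -141.3 106.1
yel [307. 321.] 937 [379.1 -16.7  82.8] circ 404.2 -24.0 54.2
white [363. 222.] 930 [ 534.3 -112.    82.2] circ 505.4 -86.1 67.8
row yaw of +y -> push yaw deg 1.3316811890549995 111.40038923747747
884 [9.9971110e-01 2.4036651e-02 5.9100427e+02 5.2775166e+01] 1.3773311 [591.16666915  52.82124474]
838 [ 9.9991232e-01  1.3241387e-02  5.9326147e+02 -1.6264339e+02] 0.75869775 [ 590.72548939 -162.68434357]
115 [[739.0, 6.0, 1.0], [737.0, -59.0, 2.0], [735.0, -120.0, 1.0]]
118 [[733.0, 6.0, 1.0], [732.0, -59.0, -1.0], [729.0, -119.0, 3.0]]
121 [[727.0, 6.0, 2.0], [726.0, -59.0, -0.0], [723.0, -119.0, 7.0]]
124 [[721.0, 6.0, 5.0], [719.0, -58.0, 7.0], [717.0, -119.0, 8.0]]
127 [[716.0, 6.0, 4.0], [713.0, -58.0, 9.0], [702.0, -116.0, 40.0]]
130 [[702.0, 5.0, 35.0], [700.0, -57.0, 36.0], [697.0, -115.0, 42.0]]
133 [[696.0, 5.0, 38.0], [694.0
[... 169 characters left out ...]
0, 28.0]]
142 [[681.0, 5.0, 33.0], [677.0, -57.0, 43.0], [676.0, -115.0, 42.0]]
145 [[674.0, 5.0, 42.0], [673.0, -57.0, 39.0], [670.0, -114.0, 43.0]]
148 [[670.0, 5.0, 37.0], [667.0, -56.0, 43.0], [665.0, -114.0, 42.0]]
151 [[664.0, 5.0, 40.0], [664.0, -56.0, 34.0], [665.0, -116.0, 23.0]]
154 [[663.0, 6.0, 22.0], [664.0, -57.0, 9.0], [665.0, -118.0, -1.0]]
157 [[663.0, 8.0, -3.0], [661.0, -57.0, -1.0], [659.0, -117.0, 1.0]]
160 [[657.0, 8.0, 2.0], [656.0, -57.0, -2.0], [654.0, -117.0, -2.0]]
163 [[651.0, 8.0, 2.0], [650.0, -56.0, -1.0], [648.0, -117.0, 2.0]]
166 [[647.0, 8.0, -2.0], [644.0, -56.0, 3.0], [643.0, -117.0, 1.0]]
169 [[641.0, 8.0, -0.0], [639.0, -56.0, 1.0], [637.0, -116.0, 2.0]]
```

View pics/crop.png

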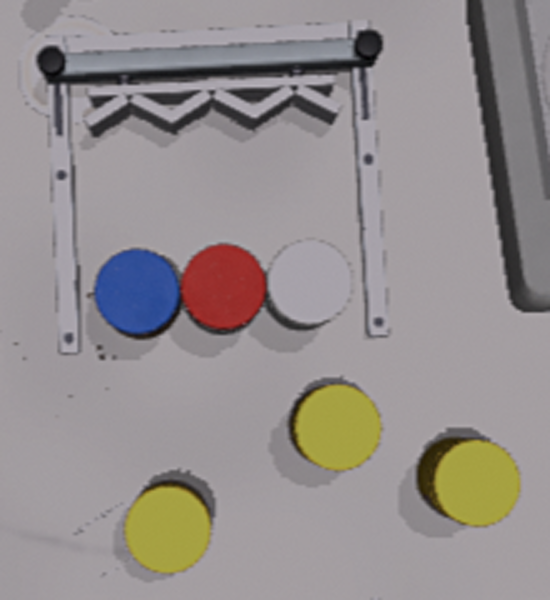

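Top view: red jar is in the middle of the row, at (329,225) in the full image, between blue (295,227) and white (363,223). The look-alikes with yellow lids are at (307,321), (375,281) and (429,303). The enlarged crop confirms red at crop pixel (222,286), and that is the one meant. Its centre is about (533, -56.5) and the push yaw is about 1.2°. Bar apex is around x 664, so I expect contact about 99 mm out.

I'll move over behind it, high up, with the fingers part-closed.

play_rows:
  deltas:
    - [0.42,-0.85,0,0,0,0.245,-0.62]
    - [0.42,-0.85,0,0,0,0.245,-0.62]
    - [0.42,-0.85,0,0,0,0.245,-0.62]
    - [0.42,-0.85,0,0,0,0.245,-0.62]
    - [0.42,-0.85,0,0,0,0.245,-0.62]
    - [0.42,-0.85,0,0,0,0.245,-0.62]
    - [0.42,-0.85,0,0,0,0.245,-0.62]
    - [0.42,-0.85,0,0,0,0.245,-0.62]
  squeeze: 20

```text
time_s: 0.77
eef_pos: [332.1, 212.7, 231.2]
ee_rot: [-0.0, 0.089, 0.996, -0.0]
force: [0.9, -1.1, 0.5]
grip_width: 0.189
```

play_rows:
  deltas:
    - [0.42,-0.85,0,0,0,0.245,-0.62]
    - [0.42,-0.85,0,0,0,0.245,-0.62]
    - [0.42,-0.85,0,0,0,0.245,-0.62]
    - [0.42,-0.85,0,0,0,0.245,-0.62]
    - [0.42,-0.85,0,0,0,0.245,-0.62]
    - [0.42,-0.85,0,0,0,0.245,-0.62]
    - [0.42,-0.85,0,0,0,0.245,-0.62]
    - [0.42,-0.85,0,0,0,0.245,-0.62]

```text
time_s: 1.43
eef_pos: [466.7, -59.5, 231.1]
ee_rot: [-0.0, -0.013, 1.0, 0.0]
force: [1.4, 0.4, -0.1]
grip_width: 0.192
```

play_rows:
  deltas:
    - [0,0,0,0,-0.5,0,-0.62]
    - [0,0,0,0,-0.5,0,-0.62]
    - [0,0,0,0,-0.5,0,-0.62]
    - [0,0,0,0,-0.5,0,-0.62]
    - [0,0,0,0,0,0,-0.62]
    - [0,0,0,0,0,0,-0.62]

```text
time_s: 1.93
eef_pos: [466.0, -57.6, 231.3]
ee_rot: [0.104, -0.012, 0.995, -0.001]
force: [0.1, -0.0, 0.5]
grip_width: 0.195
```

```bash
cat >> h.py <<'E'
def rep():
    s=sensors.sense(); q=s["ee_rot"]; M=R.from_quat(np.array(q)[[1,2,3,0]]).as_matrix()
    print(round(s["time_s"],2),s["eef_pos"].round(1),"F",s["force"].round(2),"w",round(s["grip_width"],3)); print("jaw yaw",np.degrees(np.arctan2(M[1,1],M[0,1])).round(2),"y",M[:,1].round(3),"z",M[:,2].round(3))
    return s,M
E
python3 - <<'E'
from h import *
s,M=rep(); print(s["joints"].round(2))
c=capture("wrist"); save("w0.png",c["pixels"]); print(c["tool_from_camera"])
T=np.array(c["tool_from_camera"]); c["rotation"]=M@T[:3,:3]; c["eye"]=M@T[:3,3]+s["eef_pos"]
P=world(c); im=c["pixels"]; hsv=cv2.cvtColor(im,cv2.COLOR_RGB2HSV); H,S=hsv[...,0],hsv[...,1]
for k,m in {'red':((H<8)|(H>172))&(S>120),'blue':(H>105)&(H<130)&(S>120)}.items():
    m=m&(abs(P[...,2]-76)<8); print(k,m.sum(),P[m].min(0),P[m].max(0),np.median(P[m],0)) if m.any() else 0
E
```

```text
1.93 [466.  -57.6 231.3] F [ 0.1  -0.04  0.48] w 0.195
jaw yaw 91.36 y [-0.024  1.    -0.005] z [ 0.207 -0.    -0.978]
[-0.42  0.08  1.8   0.1   1.07 -2.05]
[[ 6.56911552e-04 -9.57719883e-01 -2.87701570e-01  7.36082804e+01]
 [ 9.99999264e-01  3.35749162e-04  1.16564335e-03 -1.64136954e-01]
 [-1.01976425e-03 -2.87702124e-01  9.57719399e-01 -1.42652259e+02]
 [ 0.00000000e+00  0.00000000e+00  0.00000000e+00  1.00000000e+00]]
red 2659 [505.52446739 -85.01921707  68.00511485] [560.33878299 -29.50089168  78.71719468] [530.14087073 -56.88020782  76.36823339]
blue 2547 [504.06740116 -27.87604235  68.01883226] [559.53363754  26.76879469  75.5506106 ] [529.65510439  -0.82740297  73.37590915]
```

View pics/w0.png

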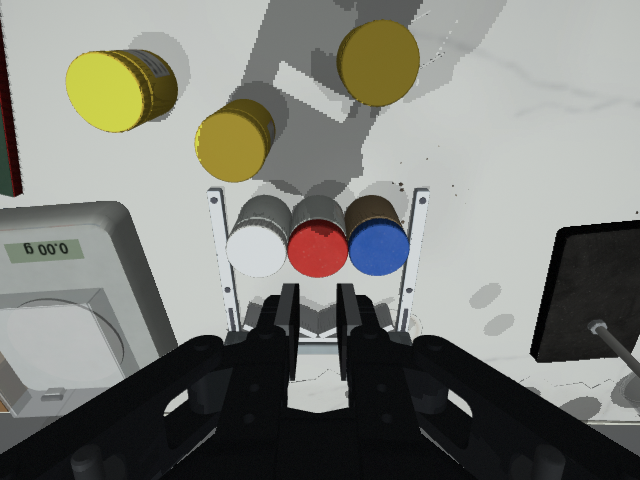

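```bash
python3 - <<'E'
from h import *
c=capture("wrist"); T=np.array(c["tool_from_camera"]); c["rotation"]=T[:3,:3]; c["eye"]=T[:3,3]
P=world(c)[(c["z_map"]>0)]
for z in range(4,-100,-8):
    q=P[(abs(P[:,2]-z)<4)&(abs(P[:,1])<110)&(abs(P[:,0])<75)]
    if len(q): print(z,len(q),"y",np.percentile(q[:,1],[0,1,50,99,100]).round(),"x",q[:,0].min().round(),q[:,0].max().round(), "inner",q[q[:,1]>0][:,1].min().round(1) if (q[:,1]>0).any() else 0)
E
```

```text
4 7 y [-8. -8.  8.  8.  8.] x 0.0 3.0 inner 8.1
-4 254 y [-20. -19.   8.  19.  20.] x -10.0 12.0 inner 8.1
-12 667 y [-22. -21.  -8.  21.  22.] x -11.0 12.0 inner 8.0
-20 815 y [-22. -21.  -8.  21.  22.] x -11.0 12.0 inner 8.0
-28 878 y [-22. -21.  -0.  21.  22.] x -11.0 12.0 inner 8.0
-36 1215 y [-24. -17.  -8.  16.  20.] x -11.0 13.0 inner 8.0
-44 2082 y [-40. -38. -10.  37.  40.] x -12.0 15.0 inner 9.6
-52 5590 y [-45. -42. -10.  42.  45.] x -12.0 15.0 inner 9.4
-60 7171 y [-49. -46.   9.  46.  49.] x -12.0 16.0 inner 9.0
-68 7573 y [-54. -51.  -9.  51.  54.] x -13.0 19.0 inner 7.1
-76 13001 y [-58. -55.   0.  55.  58.] x -12.0 19.0 inner 0.0
-84 14410 y [-63. -60.  -0.  60.  63.] x -3.0 19.0 inner 0.0
-92 11085 y [-62. -58.   1.  59.  63.] x 7.0 21.0 inner 0.0
```

```bash
python3 - <<'E'
from h import *
c=capture("wrist"); T=np.array(c["tool_from_camera"]); c["rotation"]=T[:3,:3]; c["eye"]=T[:3,3]
P=world(c)[(c["z_map"]>0)]
P=P[(abs(P[:,0])<40)&(P[:,2]>-75)&(P[:,2]<10)]
for y in range(16,60,3):
    q=P[abs(abs(P[:,1])-y-1.5)<1.5]; q=q[np.argsort(-q[:,2])][:200]
    print(y, np.percentile(q[:,2],[100,97,90]).round(1) if len(q) else None, [round((-q[:,2]*np.cos(t)-q[:,0]*np.sin(t)).min(),1) for t in np.radians([0,6,9,12])])
E
```

```text
16 [-6.3 -6.8 -7.5] [np.float64(6.3), np.float64(5.5), np.float64(5.1), np.float64(4.7)]
19 [-6.4 -7.9 -9.1] [np.float64(6.4), np.float64(5.6), np.float64(5.2), np.float64(4.7)]
22 [-39.8 -41.1 -42.1] [np.float64(39.8), np.float64(38.9), np.float64(38.3), np.float64(37.5)]
25 [-40.7 -41.8 -42.4] [np.float64(40.7), np.float64(39.8), np.float64(39.1), np.float64(38.4)]
28 [-42.  -42.8 -43.7] [np.float64(42.0), np.float64(41.1), np.float64(40.4), np.float64(39.7)]
31 [-44.1 -45.1 -45.5] [np.float64(44.1), np.float64(42.6), np.float64(41.7), np.float64(40.7)]
34 [-44.2 -44.8 -45.5] [np.float64(44.2), np.float64(42.8), np.float64(41.8), np.float64(40.8)]
37 [-44.9 -46.  -47.1] [np.float64(44.9), np.float64(43.4), np.float64(42.5), np.float64(41.5)]
40 [-49.4 -49.8 -50.7] [np.float64(49.4), np.float64(47.8), np.float64(46.9), np.float64(45.8)]
43 [-51.7 -54.3 -55.4] [np.float64(51.7), np.float64(50.3), np.float64(49.3), np.float64(48.3)]
46 [-58.4 -59.9 -60.8] [np.float64(58.4), np.float64(56.8), np.float64(55.8), np.float64(54.6)]
49 [-63.2 -64.6 -65.9] [np.float64(63.2), np.float64(61.7), np.float64(60.6), np.float64(59.5)]
52 [-69.6 -70.3 -71.1] [np.float64(69.6), np.float64(68.0), np.float64(66.9), np.float64(65.6)]
55 [-73.1 -73.3 -73.6] [np.float64(73.1), np.float64(71.5), np.float64(70.4), np.float64(69.1)]Traceback (most recent call last):
  File "<stdin>", line 7, in <module>
    return umr_minimum(a, axis, None, out, keepdims, initial, where)
ValueError: zero-size array to reduction operation minimum which has no identity
```

play_rows:
  deltas:
    - [0,0,-0.8,0,0.5,0,-0.62]
    - [0,0,-0.8,0,0,0,-0.62]
    - [0,0,-0.8,0,0,0,-0.62]
    - [0,0,-0.8,0,0,0,-0.62]
    - [0,0,-0.8,0,0,0,-0.62]
    - [0,0,-0.6,0,0,0,-0.62]
    - [0,0,-0.2,0,0,0,-0.62]
    - [0,0,0,0,0,0,-0.62]

```text
time_s: 2.75
eef_pos: [465.8, -57.2, 37.8]
ee_rot: [0.077, -0.012, 0.997, -0.0]
force: [0.7, 1.4, -0.0]
grip_width: 0.192
```

```bash
python3 - <<'E'
from h import *
rep()
E
```

```text
2.75 [465.8 -57.2  37.8] F [ 0.7   1.35 -0.  ] w 0.192
jaw yaw 91.42 y [-0.025  1.    -0.002] z [ 0.153  0.002 -0.988]
```

play_rows:
  deltas:
    - [0.2,0.004,0.03,0,0,0,-0.62]
    - [0.2,0.004,0,0,0,0,-0.62]
    - [0.1,0.002,0,0,0,0,-0.62]
    - [0.08,0.002,0,0,0,0,-0.62]
    - [0.08,0.002,0,0,0,0,-0.62]
    - [0.08,0.002,0,0,0,0,-0.62]
    - [0.08,0.002,0,0,0,0,-0.62]
    - [0.08,0.002,0,0,0,0,-0.62]

```text
time_s: 3.42
eef_pos: [502.5, -56.7, 40.5]
ee_rot: [0.078, -0.012, 0.997, -0.001]
force: [-1.7, -1.0, 0.8]
grip_width: 0.189
```

play_rows:
  deltas:
    - [0.08,0.002,0,0,0,0,-0.62]
    - [0.08,0.002,0,0,0,0,-0.62]
    - [0.08,0.002,0,0,0,0,-0.62]
    - [0.08,0.002,0,0,0,0,-0.62]
    - [0.08,0.002,0,0,0,0,-0.62]
    - [0,0,0,0,0,0,-0.62]

```text
time_s: 3.92
eef_pos: [519.0, -56.4, 40.5]
ee_rot: [0.079, -0.012, 0.997, -0.001]
force: [-0.5, 0.4, -0.0]
grip_width: 0.188
```

```bash
cat >> h.py <<'E'
def jars(c,p=None):
    c=dict(c)
    if p is not None:
        s,M=p; T=np.array(c["tool_from_camera"]); c["rotation"]=M@T[:3,:3]; c["eye"]=M@T[:3,3]+s["eef_pos"]
    c=fix(c); P=world(c); hsv=cv2.cvtColor(c["pixels"],cv2.COLOR_RGB2HSV); H,S=hsv[...,0],hsv[...,1]
    for k,m in {'red':((H<8)|(H>172))&(S>120),'blue':(H>105)&(H<130)&(S>120)}.items():
        m=m&(abs(P[...,2]-76)<8)&(abs(P[...,1]+50)<100)&(P[...,0]>450)
        if m.any(): print(k,m.sum(),"mean",P[m].mean(0).round(1),"x",P[m][:,0].min().round(1),P[m][:,0].max().round(1),"y",P[m][:,1].min().round(1),P[m][:,1].max().round(1))
E
python3 - <<'E'
from h import *
p=rep(); c=capture("top"); save("t1.png",cv2.resize(c["pixels"][110:260,230:420],None,fx=3,fy=3)); jars(c)
E
```

```text
3.92 [519.  -56.4  40.5] F [-0.49  0.36 -0.02] w 0.188
jaw yaw 91.4 y [-0.024  1.    -0.004] z [ 0.157 -0.    -0.988]
red 487 mean [563.6 -59.3  76.5] x 542.6 581.5 y -82.1 -29.8
blue 65 mean [543.2  16.7  73.2] x 525.3 557.3 y -24.6 26.1
```

View pics/t1.png

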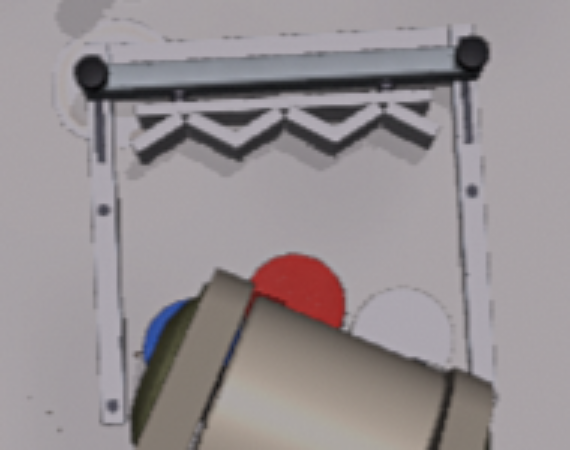

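play_rows:
  deltas:
    - [0.08,0.002,0,0,0,0,-0.62]
    - [0.08,0.002,0,0,0,0,-0.62]
    - [0.08,0.002,0,0,0,0,-0.62]
    - [0.08,0.002,0,0,0,0,-0.62]
    - [0.08,0.002,0,0,0,0,-0.62]
    - [0.08,0.002,0,0,0,0,-0.62]
    - [0.08,0.001,0,0,0,0,-0.62]
    - [0.08,0.001,0,0,0,0,-0.62]

```text
time_s: 4.63
eef_pos: [544.3, -55.8, 40.5]
ee_rot: [0.078, -0.012, 0.997, -0.001]
force: [-2.3, -0.5, 0.7]
grip_width: 0.189
```

play_rows:
  deltas:
    - [0.08,0.002,0,0,0,0,-0.62]
    - [0.08,0.002,0,0,0,0,-0.62]
    - [0.08,0.002,0,0,0,0,-0.62]
    - [0.08,0.002,0,0,0,0,-0.62]
    - [0.08,0.002,0,0,0,0,-0.62]
    - [0.08,0.001,0,0,0,0,-0.62]
    - [0,0,0,0,0,0,-0.62]

```text
time_s: 5.22
eef_pos: [563.8, -55.4, 40.6]
ee_rot: [0.079, -0.012, 0.997, -0.001]
force: [-1.2, -0.3, 0.1]
grip_width: 0.192
```

```bash
python3 - <<'E'
from h import *
p=rep(); c=capture("top"); save("t2.png",cv2.resize(c["pixels"][110:260,230:420],None,fx=3,fy=3)); jars(c)
E
```

```text
5.22 [563.8 -55.4  40.6] F [-1.17 -0.29  0.11] w 0.192
jaw yaw 91.4 y [-0.024  1.    -0.004] z [ 0.157 -0.    -0.988]
red 214 mean [615.9 -60.4  76.7] x 601.5 625.8 y -80.3 -36.6
blue 2 mean [520.3  10.9  73.5] x 519.5 521.1 y 10.1 11.7
```

View pics/t2.png

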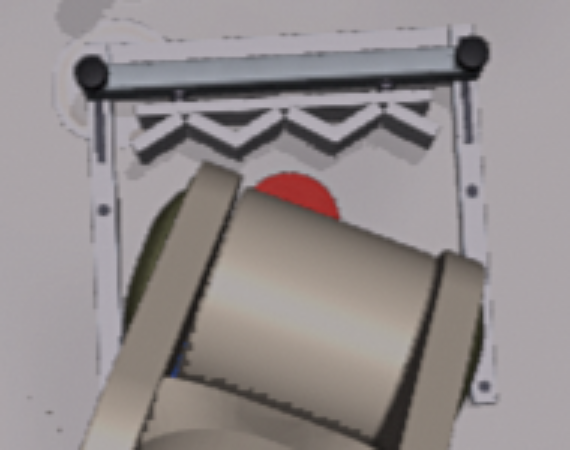

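```bash
python3 - <<'E'
from h import *
from scipy.optimize import least_squares
def ray(c,u,v,z):
    d=c["rotation"]@np.stack([(u-c["cx"])/c["fx"],(v-c["cy"])/c["fy"],np.ones_like(u,float)]); t=(z-c["eye"][2])/d[2]; return (np.array(c["eye"])[:,None]+t*d)[:2].T
def circ(c,col,z,vmax,r=None):
    hsv=cv2.cvtColor(c["pixels"],cv2.COLOR_RGB2HSV); H,S=hsv[...,0],hsv[...,1]
    m=(((H<8)|(H>172)) if col=='red' else (H>105)&(H<130))&(S>120); m[:110]=0;m[300:]=0;m[:,:265]=0;m[:,420:]=0
    u=[];v=[]
    for x in range(640):
        y=np.flatnonzero(m[:vmax,x])
        if len(y)>3: u.append(x);v.append(y[0]-.5)
    p=ray(c,np.array(u),np.array(v),z)
    f=least_squares(lambda q:np.hypot(*(p-q[:2]).T)-27.5,[p[:,0].mean()-25,p[:,1].mean()],loss='soft_l1'); print(col,f.x.round(1),len(p),np.abs(f.fun).mean().round(2), f.fun.round(1))
c0=fix(np.load("top0.npz")); circ(c0,'red',76,300); circ(c0,'blue',73,300)
c=fix(capture("top")); circ(c,'red',76,300)
P=world(c0); g=cv2.cvtColor(c0["pixels"],cv2.COLOR_RGB2GRAY)
prof=[]
for u in range(272,380,4):
    vs=[v for v in range(140,165) if P[v,u,2]>36]
    if vs: q=ray(c0,np.array([u]),np.array([max(vs)+.5]),43)[0]; prof.append(q.round(1).tolist())
print(prof)
E
```

```text
red [533. -57.] 34 0.35 [ 0.6 -0.3 -0.6 -0.5  0.1  0.1  0.1  0.4 -0.5  0.1 -0.6  0.2 -0.3 -0.7
  0.5  0.3  0.1  0.1  0.1  0.3  0.5 -0.8 -0.3  0.2  0.8  0.1 -0.5  0.4
  0.1 -0.   0.1 -0.6 -0.7  0.1]
blue [531.7  -0.6] 34 0.33 [-0.4 -0.   0.1 -0.3 -0.6 -0.6 -0.5 -0.1  0.4 -0.3  0.5 -0.1 -0.6  0.7
  0.4  0.2  0.1  0.1  0.2  0.4  0.7 -0.5 -0.   0.6 -0.3  0.5  0.  -0.3
 -0.5 -0.4 -0.1 -0.5 -0.4 -0.1]
red [598.8 -53.7] 24 0.37 [-0.  -0.7  0.2 -0.3 -0.8  0.5  0.3  0.2  0.1  0.2  0.4  0.6 -0.6 -0.2
  0.4 -0.5  0.3 -0.3 -0.7  0.3  0.3  0.4 -0.2 -0.4]
[[659.8, 35.8], [647.6, 29.3], [650.8, 22.4], [655.8, 15.5], [659.1, 8.6], [662.3, 1.7], [658.7, -5.0], [655.1, -11.7], [651.4, -18.4], [649.5, -25.2], [651.0, -32.0], [656.0, -39.0], [661.0, -45.9], [669.4, -53.0], [660.6, -59.5], [657.0, -66.2], [653.3, -72.9], [649.7, -79.6], [653.0, -86.5], [656.2, -93.5], [654.3, -100.2], [664.5, -107.4], [662.6, -114.1], [658.9, -120.8], [655.3, -127.5], [651.6, -134.2]]
```

play_rows:
  deltas:
    - [0.08,0.001,0,0,0,0,-0.62]
    - [0.08,0.001,0,0,0,0,-0.62]
    - [0.08,0.001,0,0,0,0,-0.62]
    - [0.08,0.001,0,0,0,0,-0.62]
    - [0.08,0.001,0,0,0,0,-0.62]
    - [0.08,0.001,0,0,0,0,-0.62]
    - [0.08,0.001,0,0,0,0,-0.62]
    - [0,0,0,0,0,0,-0.62]

```text
time_s: 5.98
eef_pos: [586.2, -55.2, 40.5]
ee_rot: [0.079, -0.012, 0.997, -0.001]
force: [-0.1, 0.0, 0.2]
grip_width: 0.189
```

play_rows:
  deltas:
    - [0.05,0.001,0,0,0,0,-0.62]
    - [0.05,0.001,0,0,0,0,-0.62]
    - [0,0,0,0,0,0,-0.62]

```text
time_s: 6.23
eef_pos: [589.9, -55.1, 40.5]
ee_rot: [0.079, -0.012, 0.997, -0.001]
force: [-0.5, -0.9, 0.4]
grip_width: 0.192
```

Now feel in 1 mm and then finer steps.

play_rows:
  deltas:
    - [0.025,0,0,0,0,0,-0.62]
    - [0.025,0,0,0,0,0,-0.62]
    - [0.025,0,0,0,0,0,-0.62]
    - [0,0,0,0,0,0,-0.62]

```text
time_s: 6.57
eef_pos: [592.7, -55.0, 40.5]
ee_rot: [0.079, -0.012, 0.997, -0.001]
force: [-1.1, 0.2, 0.8]
grip_width: 0.191
```

play_rows:
  deltas:
    - [0.025,0,0,0,0,0,-0.62]
    - [0,0,0,0,0,0,-0.62]

```text
time_s: 6.73
eef_pos: [593.7, -55.0, 40.5]
ee_rot: [0.078, -0.012, 0.997, -0.001]
force: [-1.3, 1.2, 0.9]
grip_width: 0.185
```

play_rows:
  deltas:
    - [0.012,0,0,0,0,0,-0.62]
    - [0,0,0,0,0,0,-0.62]

```text
time_s: 6.9
eef_pos: [594.1, -55.0, 40.5]
ee_rot: [0.078, -0.012, 0.997, -0.001]
force: [-1.7, 0.3, 0.4]
grip_width: 0.189
```

play_rows:
  deltas:
    - [0.012,0,0,0,0,0,-0.62]
    - [0,0,0,0,0,0,-0.62]

```text
time_s: 7.07
eef_pos: [594.6, -55.0, 40.5]
ee_rot: [0.078, -0.012, 0.997, -0.001]
force: [-0.9, 0.3, 0.8]
grip_width: 0.188
```

play_rows:
  deltas:
    - [0.012,0,0,0,0,0,-0.62]
    - [0.012,0,0,0,0,0,-0.62]
    - [0,0,0,0,0,0,-0.62]

```text
time_s: 7.32
eef_pos: [595.6, -55.0, 40.5]
ee_rot: [0.079, -0.012, 0.997, -0.001]
force: [-1.5, -0.1, 0.9]
grip_width: 0.19
```

play_rows:
  deltas:
    - [0.012,0,0,0,0,0,-0.62]
    - [0.012,0,0,0,0,0,-0.62]
    - [0,0,0,0,0,0,-0.62]

```text
time_s: 7.57
eef_pos: [596.5, -55.0, 40.5]
ee_rot: [0.078, -0.012, 0.997, -0.001]
force: [-2.2, 0.1, 0.6]
grip_width: 0.191
```

play_rows:
  deltas:
    - [0.01,0,0,0,0,0,-0.62]
    - [0,0,0,0,0,0,-0.62]

```text
time_s: 7.73
eef_pos: [596.9, -55.0, 40.5]
ee_rot: [0.078, -0.012, 0.997, -0.001]
force: [-1.4, -0.3, 0.6]
grip_width: 0.189
```

play_rows:
  deltas:
    - [0.012,0,0,0,0,0,-0.62]
    - [0.012,0,0,0,0,0,-0.62]
    - [0,0,0,0,0,0,-0.62]

```text
time_s: 7.98
eef_pos: [597.9, -55.0, 40.5]
ee_rot: [0.078, -0.012, 0.997, -0.001]
force: [-1.2, 0.2, 0.5]
grip_width: 0.188
```

play_rows:
  deltas:
    - [0.012,0,0,0,0,0,-0.62]
    - [0.012,0,0,0,0,0,-0.62]
    - [0,0,0,0,0,0,-0.62]

```text
time_s: 8.23
eef_pos: [598.6, -55.1, 40.5]
ee_rot: [0.078, -0.012, 0.997, -0.001]
force: [-4.5, -0.4, 1.7]
grip_width: 0.189
```

play_rows:
  deltas:
    - [0.006,0,0,0,0,0,-0.62]
    - [0,0,0,0,0,0,-0.62]

```text
time_s: 8.4
eef_pos: [598.7, -55.1, 40.4]
ee_rot: [0.078, -0.012, 0.997, -0.001]
force: [-5.2, -0.9, 4.1]
grip_width: 0.188
```

play_rows:
  deltas:
    - [0.006,0,0,0,0,0,-0.62]
    - [0,0,0,0,0,0,-0.62]

```text
time_s: 8.57
eef_pos: [598.9, -55.1, 40.5]
ee_rot: [0.078, -0.012, 0.997, -0.001]
force: [-5.3, -0.4, 4.6]
grip_width: 0.189
```

```bash
python3 - <<'E'
from h import *
rep(); c=capture("side"); save("s1.png",cv2.resize(c["pixels"][140:330,270:490],None,fx=3.4,fy=3.1))
rep()
E
```

```text
8.57 [598.9 -55.1  40.5] F [-5.31 -0.44  4.59] w 0.189
jaw yaw 91.4 y [-0.025  1.    -0.004] z [ 0.155  0.    -0.988]
8.62 [598.9 -55.1  40.5] F [-5.92 -0.47  3.94] w 0.189
jaw yaw 91.4 y [-0.024  1.    -0.004] z [ 0.155  0.    -0.988]
```

View pics/s1.png

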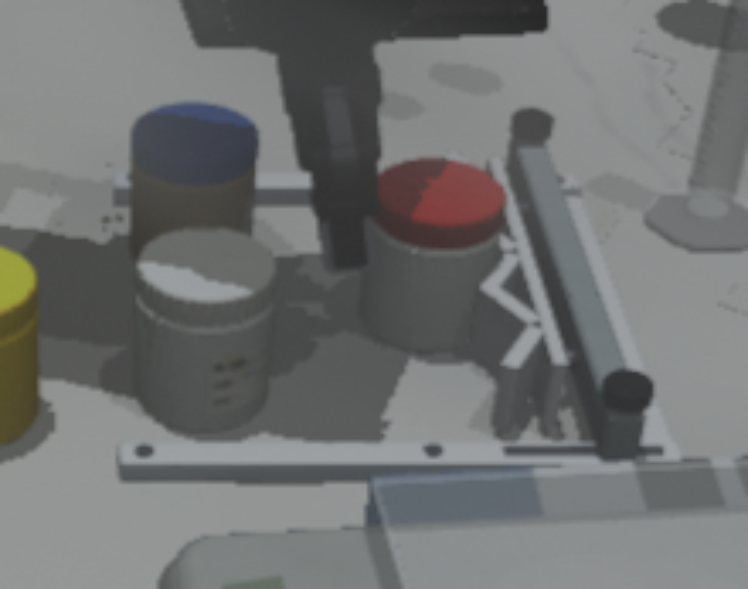

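The jar is seated in the notch, with its lid around (440,200) in the crop, but the upward tool force suggests it starts to lean when pushed at 40 mm. The knuckles are now past the neighbours, so I back off, lower the contact and press again.

play_rows:
  deltas:
    - [-0.04,0,0,0,0,0,-0.62]
    - [-0.06,0,0,0,0,0,-0.62]
    - [-0.06,0,0,0,0,0,-0.62]
    - [-0.06,0,0,0,0,0,-0.62]
    - [0,0,-0.2,0,0,0,-0.62]
    - [0,0,-0.2,0,0,0,-0.62]
    - [0,0,0,0,0,0,-0.62]

```text
time_s: 9.2
eef_pos: [589.5, -54.7, 22.4]
ee_rot: [0.077, -0.012, 0.997, -0.001]
force: [0.1, -0.7, 0.3]
grip_width: 0.193
```

play_rows:
  deltas:
    - [0.05,0,0,0,0,0,-0.62]
    - [0.04,0,0,0,0,0,-0.62]
    - [0.03,0,0,0,0,0,-0.62]
    - [0.02,0,0,0,0,0,-0.62]
    - [0.01,0,0,0,0,0,-0.62]
    - [0,0,0,0,0,0,-0.62]

```text
time_s: 9.7
eef_pos: [596.6, -55.0, 24.6]
ee_rot: [0.079, -0.012, 0.997, -0.001]
force: [-0.0, 0.4, 0.4]
grip_width: 0.19
```

play_rows:
  deltas:
    - [0.012,0,0,0,0,0,-0.62]
    - [0.012,0,0,0,0,0,-0.62]
    - [0,0,0,0,0,0,-0.62]

```text
time_s: 9.95
eef_pos: [597.4, -55.0, 24.5]
ee_rot: [0.078, -0.012, 0.997, -0.001]
force: [-0.4, 0.7, -0.2]
grip_width: 0.193
```

play_rows:
  deltas:
    - [0.012,0,0,0,0,0,-0.62]
    - [0.012,0,0,0,0,0,-0.62]
    - [0,0,0,0,0,0,-0.62]

```text
time_s: 10.2
eef_pos: [598.0, -55.0, 24.4]
ee_rot: [0.078, -0.012, 0.997, -0.001]
force: [-3.0, -0.1, 0.9]
grip_width: 0.193
```

play_rows:
  deltas:
    - [0.01,0,0,0,0,0,-0.62]
    - [0,0,0,0,0,0,-0.62]

```text
time_s: 10.37
eef_pos: [598.3, -55.0, 24.4]
ee_rot: [0.078, -0.012, 0.997, -0.001]
force: [-4.8, -0.7, 2.7]
grip_width: 0.186
```

play_rows:
  deltas:
    - [0.008,0,0,0,0,0,-0.62]
    - [0,0,0,0,0,0,-0.62]

```text
time_s: 10.53
eef_pos: [598.5, -55.0, 24.3]
ee_rot: [0.078, -0.012, 0.997, -0.001]
force: [-5.8, 0.4, 3.7]
grip_width: 0.191
```

play_rows:
  deltas:
    - [0.008,0,0,0,0,0,-0.62]
    - [0,0,0,0,0,0,-0.62]

```text
time_s: 10.7
eef_pos: [598.6, -55.0, 24.3]
ee_rot: [0.077, -0.012, 0.997, -0.001]
force: [-6.9, -1.6, 4.2]
grip_width: 0.194
```

play_rows:
  deltas:
    - [0.008,0,0.012,0,0,0,-0.62]
    - [0,0,0,0,0,0,-0.62]

```text
time_s: 10.87
eef_pos: [598.9, -55.0, 24.7]
ee_rot: [0.077, -0.012, 0.997, -0.001]
force: [-7.0, -1.8, 1.1]
grip_width: 0.191
```

play_rows:
  deltas:
    - [0.006,0,0.006,0,0,0,-0.62]
    - [0,0,0,0,0,0,-0.62]

```text
time_s: 11.03
eef_pos: [599.0, -55.0, 24.7]
ee_rot: [0.077, -0.012, 0.997, -0.001]
force: [-6.0, -1.4, 2.1]
grip_width: 0.188
```

play_rows:
  deltas:
    - [0.007,0,0,0,0,0,-0.62]
    - [0,0,0,0,0,0,-0.62]
    - [0,0,0,0,0,0,-0.62]

```text
time_s: 11.28
eef_pos: [599.1, -55.0, 24.6]
ee_rot: [0.077, -0.012, 0.997, -0.001]
force: [-7.6, -2.1, 2.7]
grip_width: 0.186
```

play_rows:
  deltas:
    - [0,0,0,0,0,0,-0.62]
    - [0,0,0,0,0,0,-0.62]

```text
time_s: 11.45
eef_pos: [599.1, -55.0, 24.7]
ee_rot: [0.077, -0.012, 0.997, -0.001]
force: [-7.4, -2.2, 1.3]
grip_width: 0.188
```

play_rows:
  deltas:
    - [0.007,0,0.003,0,0,0,-0.62]
    - [0,0,0,0,0,0,-0.62]
    - [0,0,0,0,0,0,-0.62]

```text
time_s: 11.7
eef_pos: [599.2, -55.0, 24.7]
ee_rot: [0.077, -0.012, 0.997, -0.001]
force: [-8.2, -1.7, 1.7]
grip_width: 0.191
```

play_rows:
  deltas:
    - [0.005,0,0.003,0,0,0,-0.62]
    - [0,0,0,0,0,0,-0.62]
    - [0,0,0,0,0,0,-0.62]

```text
time_s: 11.95
eef_pos: [599.3, -55.0, 24.7]
ee_rot: [0.077, -0.012, 0.997, -0.001]
force: [-9.8, -2.0, 2.0]
grip_width: 0.187
```

play_rows:
  deltas:
    - [0,0,0,0,0,0,-0.62]
    - [0,0,0,0,0,0,-0.62]
    - [0,0,0,0,0,0,-0.62]

```text
time_s: 12.2
eef_pos: [599.3, -55.0, 24.7]
ee_rot: [0.077, -0.012, 0.997, -0.001]
force: [-8.7, -2.2, 2.5]
grip_width: 0.191
```

play_rows:
  deltas:
    - [0,0,0,0,0,0,-0.62]
    - [0,0,0,0,0,0,-0.62]
    - [0,0,0,0,0,0,-0.62]
    - [0,0,0,0,0,0,-0.62]

```text
time_s: 12.53
eef_pos: [599.3, -55.0, 24.7]
ee_rot: [0.077, -0.012, 0.997, -0.001]
force: [-8.2, -1.1, 1.4]
grip_width: 0.189
```

```bash
python3 - <<'E'
from h import *
rep(); c=capture("side"); save("s2.png",cv2.resize(c["pixels"][140:330,270:490],None,fx=3.4,fy=3.1))
rep()
E
```

```text
12.53 [599.3 -55.   24.7] F [-8.19 -1.06  1.44] w 0.189
jaw yaw 91.41 y [-0.025  1.    -0.003] z [ 0.153  0.001 -0.988]
12.58 [599.3 -54.9  24.7] F [-8.34 -1.83  2.24] w 0.188
jaw yaw 91.42 y [-0.025  1.    -0.003] z [ 0.153  0.001 -0.988]
```

View pics/s2.png

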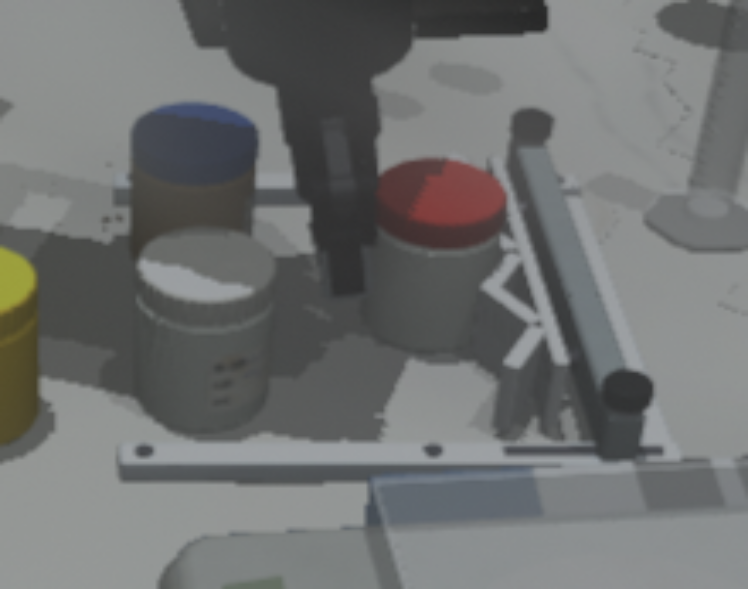

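The jar is seated in the notch and upright; white and blue are unmoved. I press slightly more, so that friction cannot hide a shortfall, and hold.

play_rows:
  deltas:
    - [0.005,0,0.002,0,0,0,-0.62]
    - [0,0,0,0,0,0,-0.62]
    - [0,0,0,0,0,0,-0.62]
    - [0,0,0,0,0,0,-0.62]

```text
time_s: 12.92
eef_pos: [599.4, -55.0, 24.7]
ee_rot: [0.076, -0.012, 0.997, -0.001]
force: [-9.4, -1.4, 2.8]
grip_width: 0.195
```

play_rows:
  deltas:
    - [0,0,0,0,0,0,-0.62]
    - [0,0,0,0,0,0,-0.62]
    - [0,0,0,0,0,0,-0.62]
    - [0,0,0,0,0,0,-0.62]

```text
time_s: 13.25
eef_pos: [599.4, -55.0, 24.8]
ee_rot: [0.076, -0.012, 0.997, -0.001]
force: [-9.5, -1.7, 3.3]
grip_width: 0.194
```

play_rows:
  deltas:
    - [-0.02,0,0,0,0,0,-0.62]
    - [-0.03,0,0,0,0,0,-0.62]
    - [-0.06,0,0,0,0,0,-0.62]
    - [-0.08,0,0,0,0,0,-0.62]
    - [-0.08,0,0,0,0,0,-0.62]
    - [0,0,0,0,0,0,-0.62]

```text
time_s: 13.75
eef_pos: [589.8, -55.0, 25.7]
ee_rot: [0.079, -0.012, 0.997, -0.001]
force: [-0.5, -0.2, -0.6]
grip_width: 0.19
```

play_rows:
  deltas:
    - [0,0,0.3,0,0,0,-0.62]
    - [0,0,0.6,0,0,0,-0.62]
    - [0,0,0.8,0,0,0,-0.62]
    - [0,0,0.8,0,0,0,-0.62]
    - [-0.6,0,0.6,0,0,0,-0.62]
    - [-0.8,0,0.6,0,0,0,-0.62]
    - [-0.8,0,0.4,0,0,0,-0.62]
    - [-0.8,0,0,0,0,0,-0.62]

```text
time_s: 14.42
eef_pos: [470.2, -55.4, 193.6]
ee_rot: [0.082, -0.013, 0.997, -0.002]
force: [1.1, -0.2, 1.1]
grip_width: 0.191
```

play_rows:
  deltas:
    - [-0.8,0.8,0,0,0,0,-0.62]
    - [-0.3,0.8,0,0,0,0,-0.62]
    - [0,0.8,0,0,0,0,-0.62]
    - [0,0.8,0,0,0,0,-0.62]
    - [0,0.8,0,0,0,0,-0.62]
    - [0,0.8,0,0,0,0,-0.62]
    - [0,0.4,0,0,0,0,-0.62]
    - [0,0,0,0,0,0,-0.62]

```text
time_s: 15.08
eef_pos: [428.5, 153.0, 190.6]
ee_rot: [0.079, -0.014, 0.997, -0.001]
force: [0.1, -0.8, 0.0]
grip_width: 0.191
```

```bash
python3 - <<'E'
from h import *
rep(); c=capture("top"); jars(c); save("t3.png",cv2.resize(c["pixels"][110:350,230:450],None,fx=2.5,fy=2.5))
a=cv2.absdiff(c["pixels"],np.load("top0.npz")["pixels"]).max(-1); print("diff white",a[205:242,347:381].mean(),"blue",a[208:245,278:310].mean())
E
```

```text
15.08 [428.5 153.  190.6] F [ 0.07 -0.84  0.04] w 0.191
jaw yaw 91.6 y [-0.028  1.    -0.003] z [ 0.158  0.001 -0.987]
red 878 mean [632.2 -53.4  76.5] x 605.5 660.5 y -79.7 -27.0
blue 875 mean [ 5.318e+02 -5.000e-01  7.350e+01] x 504.6 558.8 y -27.7 26.1
diff white 11.859300476947535 blue 10.967905405405405
```

View pics/t3.png

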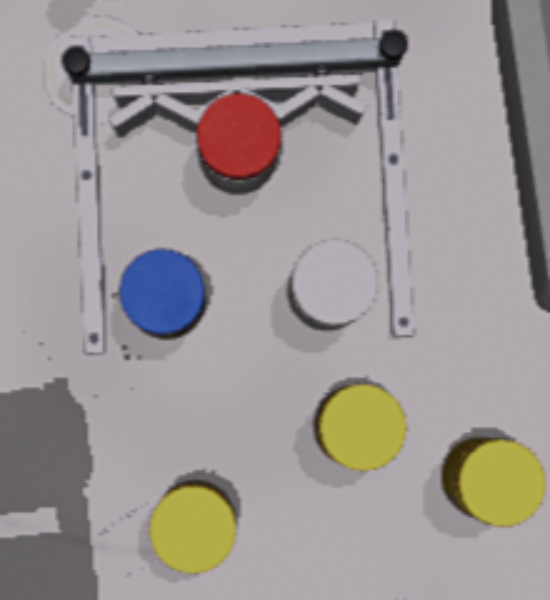

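The red jar sits in the middle notch, at crop (239,135), and white and blue are where they began. Handing in.

```bash
python3 -c "
from rig import order; print(order.finish_job())"
```

```text
the job is handed in; nothing more can be done
None
```

The red-lidded jar is in the middle notch of the stop bar and the job is handed in, at about 15 s of the 54 s. The hand-in gives no verdict.

**Push:** I used the part-open fingertips (about 16 mm apart) to slide the jar from the middle of the row, without lifting it, until I felt the bar. The first press, at about 40 mm height, showed an unexpected upward force on the tool. I backed off, lowered the fingertips to about 25 mm and pressed again.

**Press:** I built the push up to about 8–9.5 N at the wrist and held it there for over a second. The bar force itself could not be read. Allowing for bench friction, I estimate it at 6.5–8 N, between the 5 N and 12 N limits.

**Last checks, after drawing back:**
- **Red jar:** it stands in the notch with its centre at about (632, -53.4) mm. That is about 99 mm out from the row and within 1 mm of the notch's middle as measured (about -53 mm).
- **Blue jar:** its measured position is unchanged within 0.2 mm.
- **White jar:** it looks unmoved in the picture, but I did not measure its position again.
- **Robot:** it is clear of everything.

No check failed.

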